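Seat nested strainer and cover on the drippings can, lift cover alone

ROBOT

A 6-joint arm with a two-finger parallel gripper is mounted at the origin on the work surface. World frame = base frame: x ahead of the robot, y to its left, z up, the work surface at z = 0. Lengths are in m, angles in rad, forces in N, time in s.
With the tool pointing down it reaches from about 0.375 to 0.9 m from the base axis. Payload 3.1 kg.
Tool frame: the origin (TCP) lies on the front face of the gripper's body, between the roots of the fingers; the fingertips stand 73 mm ahead of it and the grasp point (between the pads) lies 54 mm ahead of it (manip.tips_ahead is the distance from the TCP to the fingertips, in m); z points along the fingers, y is the line along which they close (so a half turn about z gives the same grasp; the last joint's range is limited). The gripper opens to 85 mm and grips with 20 to 120 N. Pads are 22 mm wide; open, the fingers measure 114 mm over their backs; the gripper's body (76 mm by 85 mm) begins 54 mm behind the grasp point. The pads swing forward as they close: fully open they stand 13 mm farther back than shut.
Start: joints at [-1.29, 0.527, 1.433, -0, 1.181, -0.178], TCP at [0.277, -0.56, 0.304] pointing down, gripper open.
Joint ranges: [-3.08, 3.08], [-0.75, 2.2], [0.22, 2.44], [-1.43, 4.57], [0, 2.65], [-2.85, 2.85]. Speed limits (rad/s): [2.79, 2.79, 3.14, 3.14, 3.14, 3.14].

INTERFACE

Orientations are given as a unit quaternion [x, y, z, w].
In Python, from station import sense, eyes, workorder, manip gives the robot as it stands.
- The arm moves only by the shell command python3 -m inch 'ROWS' [OPENING] [FORCE]. ROWS is JSON, a list of rows, each an object of numbers: "dx", "dy", "dz": the shift along the tool's x, y, z in cm; "wx", "wy", "wz": the turn, a rotation vector about the tool's x, y, z in degrees. In form: [{"dx": .., "dy": .., "dz": .., "wx": .., "wy": .., "wz": ..}, ...]. A call has 1 to 10 rows; each row shifts and turns the commanded pose from where the row before left it, along the tool's axes as they then stand; what a row does not reach is not made up. A row lasts 1/8 s, in which the tool goes at most 62.5 mm and 10.7 degrees, less where a joint would pass 70% of its speed; a pose out of reach is approached as far as the arm can. A call with a gripper value outside its range is refused whole. OPENING is the opening, from 0 (shut) to 1 (fully open), set as the call begins (- or left out, the last holds). The fingers move at their own pace and stop on an object; FORCE is the grip in N (left out, the last holds). Time passes only in rows, so rows that do not move let the fingers close. It gives the time, the measured TCP pose, the force, the opening and the grip force at its end, in the units of the state.
- sense(): the state, without advancing time (a new reading comes with each control period).
- eyes.snapshot(name): name is "scene" or "side" or "wrist"; returns the picture (480x640x3 uint8, red, green, blue); there is no depth.
- eyes.camera_params(name): a dict with "fx", "fy", "cx", "cy" (pixels), "rvec" (rotation vector, rad) and "tvec" (3), from world to camera coordinates, as OpenCV has them. Camera axes: x right, y down, z forward; pixel columns grow to the right and rows downward; lengths in m; the calibration is good to about 2 mm. A picture is of the moment at which its call begins: read the wrist's pose just before it. camera_params takes no time and is no camera call; for the wrist camera it gives the pose at the moment of the call.
- workorder.sign_off(): hands the job in; it is judged then, once.
The state is a dict: "t": time; "q": joint angles; "qd": joint speeds; "tau": joint torques, N m; "tcp_pos": TCP position; "tool_rot": TCP orientation; "force": force on the tool from outside, world axes, zero at the start; "ft_torque": the same for the moment, N m; "finger_gap": opening from 0.0 (shut) to 1.0 (fully open); "gripper_force": force on a finger pad.
Only numpy, scipy, OpenCV 4.12 (cv2) and the standard library are available. Lean on these libraries where they do the work, as an engineer would, in place of code of your own. Each camera call takes 0.05 s, during which the arm holds its last target. There are 200 camera calls.

TASK

Get the bacon-drippings can ready to pour into: pick up the strainer lid and its cover together, still nested, by the strainer's red knob, lower them onto the steel can until the strainer sits flat on the rim, and let go of it. Then take the cover alone by its black collar and lift it straight off, leaving the strainer seated, and finish still holding the cover level over the middle of the loaf pan, well above its rim and touching nothing else, so that it drips there. Do not drop the lids onto the can or part them before they are seated, and leave the can, the loaf pan, the ramekin, the glass stopper and the spoon where they stand.

Things in the scene. Friction and masses are not known exactly. Their poses are not given: they have to be found in the camera images.
- strainer_knob (a point): centre of the red knob (24 mm diameter, 22 mm tall, upright) on a 12 mm stem of the steel strainer lid, the inner lid; z up. The disc's top is 53 mm below this point. Nested, the knob's centre is 26 mm above the top of the cover's collar
- strainer_flange (a point): centre of the underside of the strainer's round flange (122 mm diameter, 4 mm thick), 57 mm below the knob's centre, on the same axis. Below the flange a solid plug, 105 mm diameter and 18 mm deep, tapering to 92 mm over its lowest 10 mm, goes into the can's mouth. Seated, this point coincides with can_rim
- strainer: the strainer lid, about 180 g (varies); origin at the centre of the underside of its plug, 18 mm below the flange's underside and 75 mm below the knob's centre, z up. It starts, under the cover, on a fixed 6 mm thick cork trivet 150 mm across
- cover_collar (a point): centre, half-way up, of the cover's black collar: a ring 48 mm outside, 36 mm inside diameter, 24 mm tall, that the strainer's knob passes through (6 mm clearance all round); z up. Nested, the cover (the outer lid) just rests on the strainer, with this point 38 mm below the knob's centre; gripping the collar lifts only the cover
- cover: the cover, an aluminium disc 132 mm across, about 110 g (varies), with a thin skirt that loosely surrounds the strainer's flange (2.5 mm play); origin at the centre of the skirt's lower edge, 25 mm below the collar's centre, z up. The disc's top is 13 mm above the origin, 12 mm below the collar's centre
- can_rim (a point): centre of the mouth of the upright steel drippings can with a red band, in the plane of its rim. Can 117 mm outside diameter, 112 mm inside, 100 mm tall, about 700 g, standing loose on the counter; z up
- can: the same can; origin at the centre of its underside, on the counter, z up
- loaf_pan_rim (a point): centre of the open top of the aluminium loaf pan, in the plane of its rim, 60 mm above the counter. Pan 115 mm along its own x, 215 mm along its own y, walls 3 mm; about 350 g, loose
- loaf_pan: the same loaf pan; origin at the centre of its underside, on the counter
- ramekin: white ceramic ramekin, 84 mm across, 45 mm tall, a bystander; origin at the centre of its underside
- stopper: green glass carafe stopper standing on its head, 48 mm across, 52 mm tall, a bystander; origin at the centre of its underside
- spoon: orange plastic serving spoon, 240 mm long, lying on the counter near the robot, a bystander; its own x runs along its length
There are look-alikes about, which are no part of the job. Leave any turquoise or yellow look-alike of the strainer alone. What is shaped like the loaf_pan but blue is not meant.

How it is judged:
On the way, in this order (a step that is already met when the one before it is completed fails the run):
1. strainer and cover lifted off the trivet together, still nested (height (world z) of strainer_knob above 0.13 m and z of cover_collar in the frame of strainer_knob between -0.045 and -0.031 m and horizontal distance between cover_collar and strainer_knob below 0.01 m), for 0.2 s.
2. strainer seated on the can's rim with the cover still on it, and let go (z of strainer_flange in the frame of can_rim between -0.003 and 0.003 m and horizontal distance between strainer_flange and can_rim below 0.006 m and angle between strainer_flange's own z axis and vertical below 0.05 rad and z of cover_collar in the frame of strainer_knob between -0.045 and -0.031 m and horizontal distance between cover_collar and strainer_knob below 0.01 m and contact force between the fingers and strainer below 0.1 N and linear speed of strainer below 0.02 m/s), for 0.2 s.
3. cover lifted clear above the strainer's knob, the strainer still seated (z of strainer_flange in the frame of can_rim between -0.003 and 0.003 m and horizontal distance between strainer_flange and can_rim below 0.006 m and angle between strainer_flange's own z axis and vertical below 0.05 rad and z of cover_collar in the frame of strainer_knob above 0.037 m), for 0.1 s.
At the end, for the whole second after the job is handed in: Strainer seated (3 mm in height, 6 mm off-centre, 0.05 rad) in the upright can, untouched; the gripper holds the cover still, level to 0.2 rad, collar within 40 mm of the pan's middle and 55 mm or more above its rim, touching nothing else; can, pan, bystanders moved under 30 mm (z of strainer_flange in the frame of can_rim between -0.003 and 0.003 m and horizontal distance between strainer_flange and can_rim below 0.006 m and angle between each of strainer_flange, can_rim's own z axis and vertical below 0.05 rad and linear speed of each of strainer, cover below 0.03 m/s and horizontal distance between cover_collar and loaf_pan_rim below 0.04 m and z of cover_collar in the frame of loaf_pan_rim above 0.055 m and angle between cover_collar's own z axis and vertical below 0.2 rad and contact force between the fingers and cover above 1 N and contact force between cover and loaf_pan below 0.1 N and contact force between each of cover, the fingers and strainer below 0.1 N and contact force between cover and can below 0.1 N and distance of each of can, loaf_pan, ramekin, stopper, spoon from where it was at the start of the episode below 0.03 m); the arm keeps its last pose, push and grip.
It fails at once if the cover is parted from the strainer while the strainer is not seated on the can ((z of cover_collar in the frame of strainer_knob above -0.024 m or horizontal distance between cover_collar and strainer_knob above 0.03 m) and (z of strainer_flange in the frame of can_rim above 0.006 m or horizontal distance between strainer_flange and can_rim above 0.012 m)).
It fails at once if the strainer is dropped from more than 10 mm above its seat (contact force between the fingers and strainer below 0.05 N and z of strainer_flange in the frame of can_rim above 0.01 m and horizontal distance between strainer_flange and can_rim below 0.06 m).
It fails at once if the can is tipped or pushed more than 30 mm (distance of can from where it was at the start of the episode above 0.03 m or angle between can_rim's own z axis and vertical above 0.2 rad).
It fails at once if the loaf pan is pushed more than 30 mm (distance of loaf_pan from where it was at the start of the episode above 0.03 m).
It fails at once if the ramekin, stopper or spoon is pushed more than 30 mm (distance of any of ramekin, stopper, spoon from where it was at the start of the episode above 0.03 m).
It also fails if it takes over 48 s, if anything falls off the work surface, if the arm or the gripper's body presses on something with over 40 N, if the wrist force passes 120 N, or if a joint passes its speed limit or range.

## Working session

There is one attempt and no reset: what is moved stays moved. The work goes in short steps, Python scripts to look and compute and a shell command to move; the robot and the scene stay as the last step left them, time stands still between calls to the robot, and variables do not carry over. Pictures are saved under pics/ and viewed, at most 13 in all, crops included, and the job is handed in when it is done.

```bash
ls; mkdir -p pics
cat > h.py <<'E'
import numpy as np, cv2
from station import sense, eyes, workorder, manip
def cam(n):
    p=eyes.camera_params(n); K=np.array([[p['fx'],0,p['cx']],[0,p['fy'],p['cy']],[0,0,1]])
    R=cv2.Rodrigues(np.array(p['rvec'],float))[0]; return K,R,np.array(p['tvec'],float)
def ray(c,u,v):
    K,R,t=c; d=R.T@np.linalg.solve(K,[u,v,1.]); return -R.T@t, d/np.linalg.norm(d)
def onz(c,u,v,z):
    o,d=ray(c,u,v); return o+d*(z-o[2])/d[2]
def proj(c,P):
    K,R,t=c; q=K@(R@np.array(P,float)+t); return q[:2]/q[2]
def cross(r1,r2):
    (o1,d1),(o2,d2)=r1,r2
    s=np.linalg.lstsq(np.c_[d1,-d2],o2-o1,rcond=None)[0]
    a,b=o1+s[0]*d1,o2+s[1]*d2; return (a+b)/2,np.linalg.norm(a-b)
def snap(n,f=None):
    im=eyes.snapshot(n)[:,:,::-1].copy()
    if f: cv2.imwrite('pics/'+f,im)
    return im
def blobs(im,lo,hi,amin=60):
    h=cv2.cvtColor(im,cv2.COLOR_BGR2HSV)
    m=cv2.inRange(h,np.array(lo),np.array(hi)) if lo[0]<=hi[0] else cv2.inRange(h,np.array([0]+lo[1:]),np.array(hi))|cv2.inRange(h,np.array(lo),np.array([180]+hi[1:]))
    n,l,s,c=cv2.connectedComponentsWithStats(m)
    return m,l,[(i,*s[i].tolist(),c[i].round(1).tolist()) for i in range(1,n) if s[i][4]>=amin]
E
python3 - <<'E'
from h import *
for n in('scene','side'):
    im=snap(n,n+'0.png'); c=cam(n); print(n,(-c[1].T@c[2]).round(3),c[0][0,0])
    print(blobs(im,[170,120,60],[8,255,255])[2])
s=sense();print(s['t'],s['tcp_pos'],s['tool_rot'])
E
```

```text
pics
scene [1.045 0.084 0.794] 474.71008676949845
[(1, 1, 102, 25, 19, 347, [13.3, 110.8]), (2, 0, 117, 9, 18, 108, [2.8, 126.2]), (4, 301, 153, 11, 14, 126, [305.7, 159.1]), (15, 127, 197, 14, 15, 151, [134.1, 204.0]), (19, 224, 201, 13, 15, 156, [230.0, 207.8]), (33, 485, 290, 67, 47, 494, [509.2, 322.8])]
side [0.051 0.712 1.001] 619.2412114223861
[(1, 371, 150, 9, 12, 92, [374.9, 154.9]), (2, 358, 197, 10, 13, 117, [362.7, 202.9]), (14, 184, 399, 67, 40, 496, [221.3, 427.5]), (16, 2, 438, 37, 42, 774, [19.7, 457.4])]
0.1 [ 0.27723736 -0.55957955  0.30302159] [ 9.73686747e-01  2.27888447e-01 -5.79832167e-05 -9.85379877e-04]
```

View pics/scene0.png

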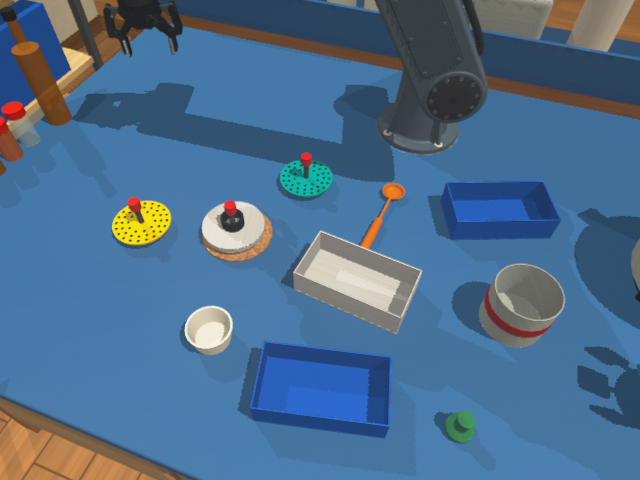

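View pics/side0.png

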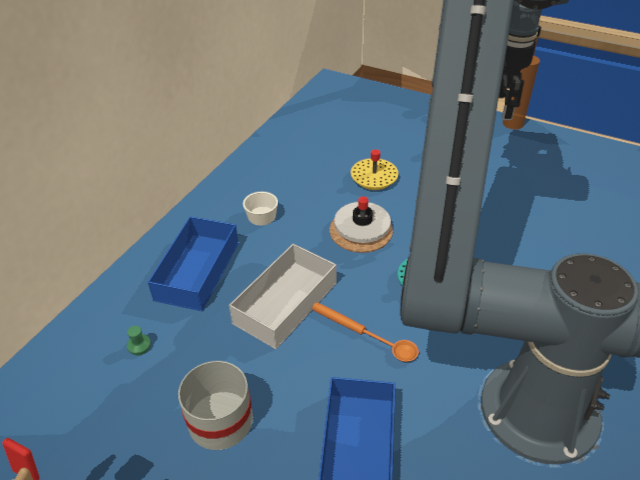

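Candidates for the strainer knob in the scene view are (134,204) on the yellow look-alike, (306,159) on the turquoise one, and (230,208) on the aluminium cover with a black collar on the cork. I choose (230,208), which is (363,203) in the side view. The pan is the aluminium one at scene (357,280); the two blue ones are look-alikes. The can is at scene (522,305) and side (216,405).

```bash
cat > m.py <<'E'
from h import *
from scipy.optimize import least_squares
cs,cd=cam('scene'),cam('side'); a,b=cv2.imread('pics/scene0.png'),cv2.imread('pics/side0.png')
print('knob',cross(ray(cs,230,207.8),ray(cd,362.7,202.9)))
print('knob onz',onz(cs,230,207.8,.081),onz(cd,362.7,202.9,.081))
def grey(im,x0,y0,x1,y1):
    h=cv2.cvtColor(im,cv2.COLOR_BGR2HSV); m=((h[:,:,1]<95)|((h[:,:,0]<15)|(h[:,:,0]>165))).astype(np.uint8)*255
    z=np.zeros_like(m); z[y0:y1,x0:x1]=m[y0:y1,x0:x1]
    k=max(cv2.findContours(z,cv2.RETR_EXTERNAL,cv2.CHAIN_APPROX_NONE)[0],key=cv2.contourArea); return cv2.convexHull(k)[:,0,:].astype(float),k
# can: upper outline -> rim
for n,im,c,box,ymax in(('scene',a,cs,(470,250,580,360),292),('side',b,cd,(170,350,262,460),395)):
    h,k=grey(im,*box); p=k[:,0,:]; p=p[p[:,1]<ymax]
    P=np.array([onz(c,u,v,.1)[:2] for u,v in p])
    f=least_squares(lambda q:np.hypot(*(P-q[:2]).T)-q[2],[*P.mean(0),.058],loss='soft_l1',f_scale=.002)
    f2=least_squares(lambda q:np.hypot(*(P-q).T)-.0585,P.mean(0),loss='soft_l1',f_scale=.002)
    print('can',n,f.x.round(4),f2.x.round(4),len(p),abs(f2.fun).max())
for n,im,c,box in(('scene',a,cs,(285,225,430,335)),('side',b,cd,(225,240,345,350))):
    h,k=grey(im,*box); q=cv2.approxPolyDP(h.astype(np.float32).reshape(-1,1,2),3,True)[:,0]
    print('pan',n,[(x.tolist(),onz(c,*x,.06).round(3)[:2].tolist()) for x in q])
# ramekin, stopper approx, spoon
for nm,u,v,z in(('ramekin',209,322,.045),('stopper',461,425,.026),('spoon1',393,190,.01),('spoon2',368,240,.01),('turq',306,159,.08),('yellow',134,204,.08)): print(nm,onz(cs,u,v,z).round(3))
m=np.hstack([cv2.resize(a[170:270,180:290],(400,364),interpolation=2),cv2.resize(a[225:335,285:430],(400,304),interpolation=2)[:364] if 0 else cv2.copyMakeBorder(cv2.resize(a[225:335,285:430],(400,304),interpolation=2),0,60,0,0,cv2.BORDER_CONSTANT)])
cv2.imwrite('pics/crop1.png',m)
E
python3 m.py
```

```text
knob (array([ 0.49212702, -0.29132312,  0.07960409]), np.float64(0.0012352497939036526))
knob onz [ 0.49370359 -0.28994986  0.081     ] [ 0.49144395 -0.2906609   0.081     ]
can scene [0.5052 0.2879 0.0617] [0.5014 0.2874] 90 0.015579956242290298
can side [0.4986 0.2884 0.0592] [0.499  0.2877] 100 0.00651570810967151
pan scene [([320.0, 230.0], [0.468, -0.105]), ([381.0, 225.0], [0.413, 0.006]), ([422.0, 271.0], [0.495, 0.107]), ([397.0, 333.0], [0.637, 0.094]), ([294.0, 289.0], [0.616, -0.103]), ([293.0, 271.0], [0.58, -0.12])]
pan side [([293.0, 243.0], [0.579, -0.12]), ([336.0, 264.0], [0.466, -0.106]), ([344.0, 326.0], [0.376, 0.035]), ([275.0, 349.0], [0.466, 0.143]), ([232.0, 324.0], [0.571, 0.131]), ([228.0, 305.0], [0.605, 0.095])]
ramekin [ 0.724 -0.223  0.045]
stopper [0.74  0.228 0.026]
spoon1 [ 0.258 -0.001  0.01 ]
spoon2 [ 0.419 -0.014  0.01 ]
turq [ 0.303 -0.198  0.08 ]
yellow [ 0.552 -0.478  0.08 ]
```

View pics/crop1.png

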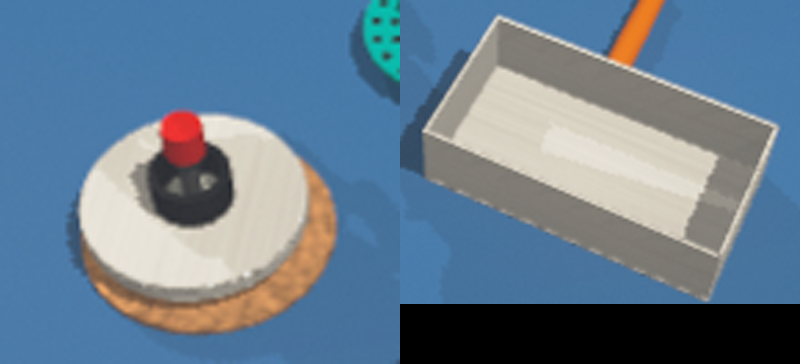

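The close crop confirms the choice: a red knob through a black collar, on an aluminium disc on cork. The pan's rim corners are at scene (320,231), (422,271), (400,317) and (294,272), giving sides of 0.214 x 0.113 m. The knob triangulates to z 0.0796 against 0.081 expected.

I'll turn the tool so its x lies along world x, then go above the knob.

```bash
python3 -m inch '[{"wz":6.6},{"wz":6.6},{"wz":6.6},{"wz":6.6},{"dx":2,"dy":-2.5},{"dx":3,"dy":-4},{"dx":3,"dy":-4},{"dx":3,"dy":-4},{"dx":3,"dy":-4},{"dx":3,"dy":-4}]' 1; python3 -m inch '[{"dx":2.5,"dy":-2.5},{"dx":1,"dy":-1.5},{}]'
cat >> h.py <<'E'
from scipy.spatial.transform import Rotation as Rn
def go(x,y,z):
    s=sense(); R=Rn.from_quat(s['tool_rot']); 
    print('tool cm',(R.inv().apply(np.array([x,y,z])-s['tcp_pos'])*100).round(2),'axes',R.as_matrix().round(3).tolist(),'t',s['t'],'q',np.round(s['q'],2))
E
python3 - <<'E'
from h import *
go(.492,-.291,.135)
c=cam('wrist'); im=snap('wrist','w1.png'); print((-c[1].T@c[2]).round(3),c[1].round(2).tolist(),c[0][0,0])
for b in blobs(im,[170,120,60],[8,255,255],200)[2]: print(b)
print(proj(c,[.492,-.291,.081]))
E
```

```text
tool cm [ 31.16 -14.5   16.84] axes [[0.896, 0.444, -0.001], [0.444, -0.896, 0.002], [0.0, -0.002, -1.0]] t 0.1 q [-1.29  0.53  1.43 -0.    1.18 -0.18]
[ 0.341 -0.528  0.374] [[0.45, -0.9, -0.0], [-0.86, -0.43, 0.28], [-0.25, -0.12, -0.96]] 348.7071745834301
[  83.83768913 -262.64331018]invalid input at $[0]: expected keys dx, dy, dz, wx, wy, wz
invalid input at $[0]: expected keys dx, dy, dz, wx, wy, wz
```

View pics/w1.png

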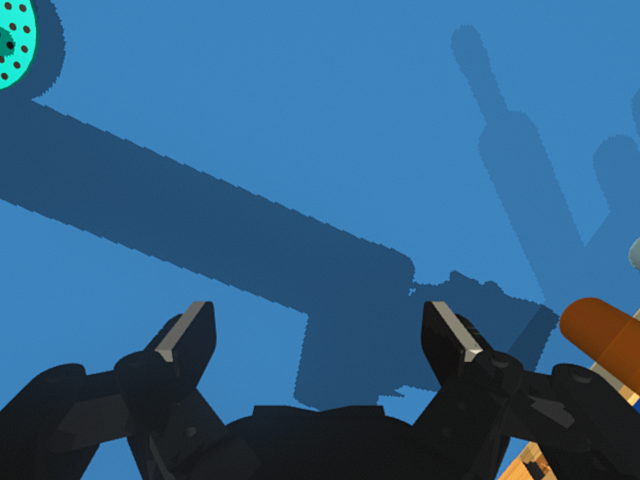

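The moves were refused because all six keys are needed, so this view is from the start pose. It shows the open finger tips near (200,310) and (440,310). Retyping the move in full.

```bash
python3 -m inch '[{"dx":0,"dy":0,"dz":0,"wx":0,"wy":0,"wz":6.6},{"dx":0,"dy":0,"dz":0,"wx":0,"wy":0,"wz":6.6},{"dx":0,"dy":0,"dz":0,"wx":0,"wy":0,"wz":6.6},{"dx":0,"dy":0,"dz":0,"wx":0,"wy":0,"wz":6.6},{"dx":2,"dy":-2.5,"dz":0,"wx":0,"wy":0,"wz":0},{"dx":3,"dy":-4,"dz":0,"wx":0,"wy":0,"wz":0},{"dx":3,"dy":-4,"dz":0,"wx":0,"wy":0,"wz":0},{"dx":3,"dy":-4,"dz":0,"wx":0,"wy":0,"wz":0},{"dx":3,"dy":-4,"dz":0,"wx":0,"wy":0,"wz":0},{"dx":3,"dy":-4,"dz":0,"wx":0,"wy":0,"wz":0}]' 1; python3 -m inch '[{"dx":2.5,"dy":-2.5,"dz":0,"wx":0,"wy":0,"wz":0},{"dx":1,"dy":-1.5,"dz":0,"wx":0,"wy":0,"wz":0},{"dx":0,"dy":0,"dz":0,"wx":0,"wy":0,"wz":0}]'
python3 - <<'E'
from h import *
go(.492,-.291,.135)
c=cam('wrist'); im=snap('wrist','w2.png'); print((-c[1].T@c[2]).round(3))
for b in blobs(im,[170,120,60],[8,255,255],100)[2]: print(b, onz(c,*b[-1],.081).round(4))
print(proj(c,[.492,-.291,.081]))
E
```

```text
t: 1.4
tcp_pos: [0.4483, -0.3338, 0.3037]
tool_rot: [1.0, -0.001, -0.0, -0.0]
force: [-0.1, 0.5, 0.0]
finger_gap: 1.0
gripper_force: 0.0
t: 1.78
tcp_pos: [0.4827, -0.2945, 0.3037]
tool_rot: [1.0, 0.0, -0.0, -0.0]
force: [-0.2, -0.9, 0.4]
finger_gap: 0.998
gripper_force: 0.0
tool cm [ 0.94 -0.35 16.87] axes [[1.0, 0.001, -0.001], [0.001, -1.0, 0.0], [-0.001, -0.0, -1.0]] t 1.775 q [-0.75  0.45  1.58 -0.    1.11  0.82]
[ 0.554 -0.294  0.375]
(1, 523, 134, 45, 31, 1053, [545.1, 148.5]) [ 0.5502 -0.4783  0.081 ]
(2, 300, 201, 29, 32, 725, [313.9, 217.0]) [ 0.493  -0.2905  0.081 ]
(39, 212, 386, 28, 33, 678, [226.0, 402.5]) [ 0.3018 -0.2015  0.081 ]
[314.45999291 218.14859077]
```

The wrist view puts the knob at pixel (314,217), which is (0.493,-0.2905) and agrees with the other two views. Going down and closing.

```bash
python3 -m inch '[{"dx":1,"dy":-0.4,"dz":2,"wx":0,"wy":0,"wz":0},{"dx":0,"dy":0,"dz":3,"wx":0,"wy":0,"wz":0},{"dx":0,"dy":0,"dz":3,"wx":0,"wy":0,"wz":0},{"dx":0,"dy":0,"dz":3,"wx":0,"wy":0,"wz":0},{"dx":0,"dy":0,"dz":2.5,"wx":0,"wy":0,"wz":0},{"dx":0,"dy":0,"dz":2,"wx":0,"wy":0,"wz":0},{"dx":0,"dy":0,"dz":1.2,"wx":0,"wy":0,"wz":0},{"dx":0,"dy":0,"dz":0,"wx":0,"wy":0,"wz":0},{"dx":0,"dy":0,"dz":0,"wx":0,"wy":0,"wz":0}]'
python3 - <<'E'
from h import *
go(.4928,-.2907,.1365)
c=cam('wrist'); im=snap('wrist','w3.png')
for b in blobs(im,[170,120,60],[8,255,255],300)[2]: print(b, onz(c,*b[-1],.081).round(4))
E
```

```text
t: 2.95
tcp_pos: [0.4928, -0.292, 0.1376]
tool_rot: [1.0, -0.001, 0.0, 0.0]
force: [0.9, -0.6, -0.4]
finger_gap: 1.003
gripper_force: 0.0
tool cm [-0.   -0.13  0.11] axes [[1.0, -0.001, 0.001], [-0.001, -1.0, -0.001], [0.001, 0.001, -1.0]] t 2.95 q [-0.73  0.7   1.69 -0.    0.75  0.84]
(1, 285, 288, 62, 76, 3759, [315.5, 326.2]) [ 0.4924 -0.2907  0.081 ]
```

View pics/w3.png

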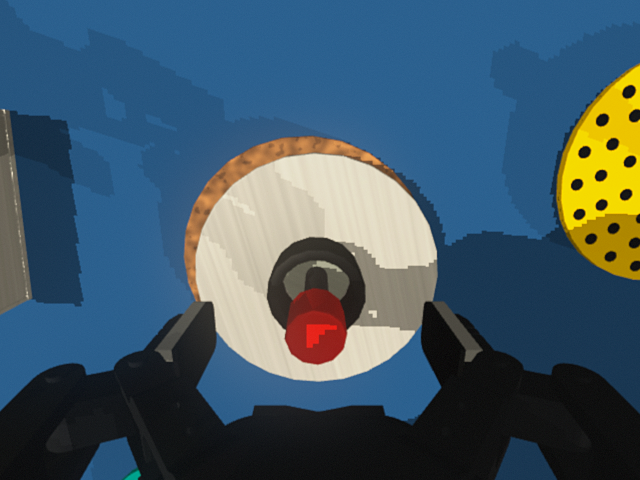

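The knob, at pixel (315,326), lies midway between the pads. Closing, then a careful lift.

```bash
python3 -m inch '[{"dx":0,"dy":-0.13,"dz":0.1,"wx":0,"wy":0,"wz":0},{"dx":0,"dy":0,"dz":0,"wx":0,"wy":0,"wz":0},{"dx":0,"dy":0,"dz":0,"wx":0,"wy":0,"wz":0},{"dx":0,"dy":0,"dz":0,"wx":0,"wy":0,"wz":0},{"dx":0,"dy":0,"dz":0,"wx":0,"wy":0,"wz":0},{"dx":0,"dy":0,"dz":0,"wx":0,"wy":0,"wz":0},{"dx":0,"dy":0,"dz":0,"wx":0,"wy":0,"wz":0},{"dx":0,"dy":0,"dz":0,"wx":0,"wy":0,"wz":0}]' 0 60; python3 -m inch '[{"dx":0,"dy":0,"dz":-0.5,"wx":0,"wy":0,"wz":0},{"dx":0,"dy":0,"dz":-1,"wx":0,"wy":0,"wz":0},{"dx":0,"dy":0,"dz":-2,"wx":0,"wy":0,"wz":0},{"dx":0,"dy":0,"dz":-2,"wx":0,"wy":0,"wz":0},{"dx":0,"dy":0,"dz":-2,"wx":0,"wy":0,"wz":0},{"dx":0,"dy":0,"dz":-2,"wx":0,"wy":0,"wz":0},{"dx":0,"dy":0,"dz":-2,"wx":0,"wy":0,"wz":0},{"dx":0,"dy":0,"dz":-2,"wx":0,"wy":0,"wz":0},{"dx":0,"dy":0,"dz":-1,"wx":0,"wy":0,"wz":0},{"dx":0,"dy":0,"dz":0,"wx":0,"wy":0,"wz":0}]'; python3 -m inch '[{"dx":0,"dy":0,"dz":0,"wx":0,"wy":0,"wz":0},{"dx":0,"dy":0,"dz":0,"wx":0,"wy":0,"wz":0}]'
python3 - <<'E'
from h import *
s=sense();p=s['tcp_pos'];print(p,s['force'])
go(.45,.288,.283)
im=snap('wrist','w4.png'); snap('side','s4.png'); sc=snap('scene','c4.png')
c=cam('wrist')
for b in blobs(im,[170,120,60],[8,255,255],300)[2]: print(b, onz(c,*b[-1],p[2]-.055).round(4))
E
```

```text
t: 4.0
tcp_pos: [0.4928, -0.2903, 0.1362]
tool_rot: [1.0, -0.0, 0.0, 0.0]
force: [-0.6, -2.3, 3.6]
finger_gap: 0.26
gripper_force: 58.7
t: 5.25
tcp_pos: [0.4927, -0.2898, 0.2814]
tool_rot: [1.0, -0.0, 0.0, 0.0]
force: [-0.6, 0.6, -3.6]
finger_gap: 0.265
gripper_force: 59.0
t: 5.5
tcp_pos: [0.4922, -0.2896, 0.2799]
tool_rot: [1.0, -0.001, -0.001, -0.001]
force: [-0.6, -0.6, -3.2]
finger_gap: 0.262
gripper_force: 59.0
[ 0.49224761 -0.28964211  0.27994829] [-0.59436489 -0.55319224 -3.20575453]
tool cm [ -4.28 -57.76  -0.22] axes [[1.0, -0.001, -0.002], [-0.001, -1.0, 0.001], [-0.002, -0.001, -1.0]] t 5.5 q [-0.73  0.48  1.59  0.    1.06  0.84]
(1, 545, 146, 48, 32, 1244, [569.0, 161.1]) [ 0.5579 -0.378   0.2249]
(16, 288, 289, 61, 78, 3832, [318.1, 328.2]) [ 0.4918 -0.2896  0.2249]
```

View pics/w4.png

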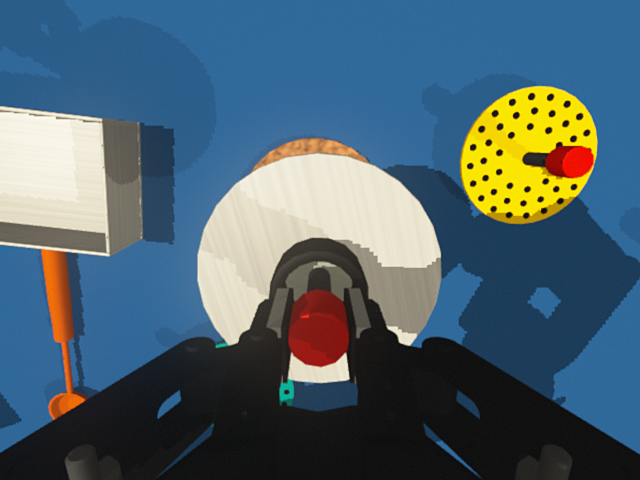

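The lids are held nested and level: the knob is at (318,328) between the pads, the collar is right behind it, and the disc looks the same as before the lift. Carrying them toward the can, stopping short of it in x so the wrist camera can see the rim.

```bash
python3 -m inch '[{"dx":0,"dy":-1,"dz":0,"wx":0,"wy":0,"wz":0},{"dx":-0.5,"dy":-2,"dz":0,"wx":0,"wy":0,"wz":0},{"dx":-0.5,"dy":-3,"dz":0,"wx":0,"wy":0,"wz":0},{"dx":-0.5,"dy":-4,"dz":0,"wx":0,"wy":0,"wz":0},{"dx":-0.5,"dy":-4,"dz":0,"wx":0,"wy":0,"wz":0},{"dx":-0.5,"dy":-4,"dz":0,"wx":0,"wy":0,"wz":0},{"dx":-0.5,"dy":-4,"dz":0,"wx":0,"wy":0,"wz":0},{"dx":-0.5,"dy":-4,"dz":0,"wx":0,"wy":0,"wz":0},{"dx":-0.5,"dy":-4,"dz":0,"wx":0,"wy":0,"wz":0},{"dx":-0.5,"dy":-4,"dz":0,"wx":0,"wy":0,"wz":0}]'; python3 -m inch '[{"dx":-0.5,"dy":-4,"dz":0,"wx":0,"wy":0,"wz":0},{"dx":-0.5,"dy":-4,"dz":0,"wx":0,"wy":0,"wz":0},{"dx":-1,"dy":-4,"dz":0,"wx":0,"wy":0,"wz":0},{"dx":-1,"dy":-4,"dz":0,"wx":0,"wy":0,"wz":0},{"dx":-1,"dy":-3.5,"dz":0,"wx":0,"wy":0,"wz":0},{"dx":-1,"dy":-2.5,"dz":0,"wx":0,"wy":0,"wz":0},{"dx":-0.5,"dy":-1.5,"dz":0,"wx":0,"wy":0,"wz":0},{"dx":0,"dy":0,"dz":0,"wx":0,"wy":0,"wz":0},{"dx":0,"dy":0,"dz":0,"wx":0,"wy":0,"wz":0}]'
python3 - <<'E'
from h import *
s=sense();p=s['tcp_pos']
go(.5,.288,.283)
c=cam('wrist');im=snap('wrist','w5.png'); print(proj(c,[.5,.2876,.1]))
for b in blobs(im,[170,120,60],[8,255,255],300)[2]: print(b, onz(c,*b[-1],p[2]-.055).round(4))
E
```

```text
t: 6.9
tcp_pos: [0.4464, 0.0524, 0.2812]
tool_rot: [1.0, -0.0, -0.0, -0.0]
force: [0.2, -0.3, -3.5]
finger_gap: 0.262
gripper_force: 59.0
t: 8.02
tcp_pos: [0.3932, 0.2846, 0.2809]
tool_rot: [1.0, -0.001, 0.0, 0.0]
force: [0.5, 1.0, -3.0]
finger_gap: 0.258
gripper_force: 59.1
tool cm [10.68 -0.36 -0.21] axes [[1.0, -0.001, 0.0], [-0.001, -1.0, -0.001], [0.0, 0.001, -1.0]] t 8.025 q [ 0.4   0.37  1.8  -0.    0.97  1.97]
[313.95821954  87.74600686]
(78, 288, 289, 61, 78, 3832, [318.1, 328.2]) [0.3927 0.2848 0.2259]
```

View pics/w5.png

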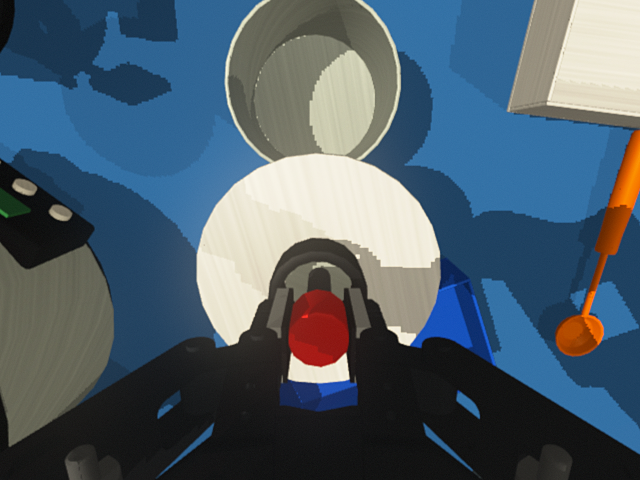

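The can's rim is in view, with its outer edge spanning columns 226 to 400 at about row 78. The lids still hang nested at (318,328). Fitting the rim circle.

```bash
cat > can.py <<'E'
from h import *
from scipy.optimize import least_squares
c=cam('wrist'); im=cv2.imread('pics/w5.png')
h=cv2.cvtColor(im,cv2.COLOR_BGR2HSV); m=(((h[:,:,0]<90)|(h[:,:,0]>130)|(h[:,:,1]<90))*255).astype(np.uint8)
P=[]
for v in range(6,146,3):
    r=np.where(m[v,205:320]>0)[0]; l=np.where(m[v,320:425]>0)[0]
    P+= [[205+r.min(),v],[320+l.max()+1,v]]
Q=np.array([onz(c,u,v,.1)[:2] for u,v in P])
f=least_squares(lambda q:np.hypot(*(Q-q[:2]).T)-q[2],[.5,.288,.058],loss='soft_l1',f_scale=.001)
g=least_squares(lambda q:np.hypot(*(Q-q).T)-.0585,[.5,.288],loss='soft_l1',f_scale=.001)
print(f.x.round(4),g.x.round(4),np.median(abs(g.fun)),abs(g.fun).max())
print('left thing',onz(c,110,300,0.).round(3),onz(c,110,300,.2).round(3),onz(c,95,230,.1).round(3))
go(*g.x,.2809)
E
python3 can.py
```

```text
[0.5014 0.2881 0.0586] [0.5014 0.2881] 0.00016004996767971652 0.000564229711549874
left thing [0.299 0.514 0.   ] [0.393 0.384 0.2  ] [0.403 0.451 0.1  ]
tool cm [10.8  -0.38  0.  ] axes [[1.0, -0.002, -0.0], [-0.002, -1.0, -0.0], [-0.0, 0.0, -1.0]] t 8.075 q [ 0.4   0.37  1.8  -0.    0.97  1.97]
```

The rim fits to (0.5014, 0.2881) with radius 58.6 mm against 58.5 given, residual 0.16 mm. Moving over it, then checking before lowering.

```bash
python3 -m inch '[{"dx":1,"dy":0,"dz":0,"wx":0,"wy":0,"wz":0},{"dx":2,"dy":-0.4,"dz":0,"wx":0,"wy":0,"wz":0},{"dx":2.5,"dy":0,"dz":0,"wx":0,"wy":0,"wz":0},{"dx":2.5,"dy":0,"dz":0,"wx":0,"wy":0,"wz":0},{"dx":1.8,"dy":0,"dz":0,"wx":0,"wy":0,"wz":0},{"dx":1.0,"dy":0,"dz":0,"wx":0,"wy":0,"wz":0},{"dx":0,"dy":0,"dz":1.5,"wx":0,"wy":0,"wz":0},{"dx":0,"dy":0,"dz":1.5,"wx":0,"wy":0,"wz":0},{"dx":0,"dy":0,"dz":0,"wx":0,"wy":0,"wz":0},{"dx":0,"dy":0,"dz":0,"wx":0,"wy":0,"wz":0}]'
python3 - <<'E'
from h import *
go(.5016,.2882,.2122); p=sense()['tcp_pos']
c=cam('wrist');im=snap('wrist','w6.png')
for b in blobs(im,[170,120,60],[8,255,255],300)[2]: print(b, onz(c,*b[-1],p[2]-.055).round(4))
E
```

```text
t: 9.32
tcp_pos: [0.5008, 0.2892, 0.2507]
tool_rot: [1.0, -0.0, -0.0, 0.0]
force: [0.6, 0.5, -2.6]
finger_gap: 0.259
gripper_force: 59.2
tool cm [0.09 0.09 3.85] axes [[1.0, -0.001, -0.001], [-0.001, -1.0, -0.0], [-0.001, 0.0, -1.0]] t 9.325 q [ 0.33  0.53  1.6  -0.    1.01  1.9 ]
(12, 288, 289, 61, 78, 3836, [318.1, 328.2]) [0.5003 0.2894 0.1957]
```

```bash
python3 -m inch '[{"dx":0.1,"dy":0.1,"dz":0.5,"wx":0,"wy":0,"wz":0},{"dx":0,"dy":0,"dz":0.7,"wx":0,"wy":0,"wz":0},{"dx":0,"dy":0,"dz":0.7,"wx":0,"wy":0,"wz":0},{"dx":0,"dy":0,"dz":0.6,"wx":0,"wy":0,"wz":0},{"dx":0,"dy":0,"dz":0.5,"wx":0,"wy":0,"wz":0},{"dx":0,"dy":0,"dz":0.3,"wx":0,"wy":0,"wz":0},{"dx":0,"dy":0,"dz":0,"wx":0,"wy":0,"wz":0},{"dx":0,"dy":0,"dz":0,"wx":0,"wy":0,"wz":0}]'; python3 -m inch '[{"dx":0,"dy":0,"dz":0.15,"wx":0,"wy":0,"wz":0},{"dx":0,"dy":0,"dz":0.1,"wx":0,"wy":0,"wz":0},{"dx":0,"dy":0,"dz":0,"wx":0,"wy":0,"wz":0}]';  python3 -m inch '[{"dx":0,"dy":0,"dz":0.1,"wx":0,"wy":0,"wz":0},{"dx":0,"dy":0,"dz":0,"wx":0,"wy":0,"wz":0}]'
```

```text
t: 10.38
tcp_pos: [0.5023, 0.2881, 0.2181]
tool_rot: [1.0, -0.0, 0.0, -0.0]
force: [0.4, -0.3, -3.4]
finger_gap: 0.254
gripper_force: 59.2
t: 10.75
tcp_pos: [0.5021, 0.288, 0.2154]
tool_rot: [1.0, -0.0, -0.0, 0.0]
force: [-0.2, -0.5, -2.4]
finger_gap: 0.262
gripper_force: 59.2
t: 11.0
tcp_pos: [0.5021, 0.288, 0.2143]
tool_rot: [1.0, -0.0, -0.0, 0.0]
force: [-0.7, -0.1, -4.0]
finger_gap: 0.266
gripper_force: 59.2
```

```bash
python3 -m inch '[{"dx":0,"dy":0,"dz":0.1,"wx":0,"wy":0,"wz":0},{"dx":0,"dy":0,"dz":0,"wx":0,"wy":0,"wz":0}]';  python3 -m inch '[{"dx":0,"dy":0,"dz":0.05,"wx":0,"wy":0,"wz":0},{"dx":0,"dy":0,"dz":0,"wx":0,"wy":0,"wz":0}]';  python3 -m inch '[{"dx":0,"dy":0,"dz":0.05,"wx":0,"wy":0,"wz":0},{"dx":0,"dy":0,"dz":0,"wx":0,"wy":0,"wz":0}]'
```

```text
t: 11.25
tcp_pos: [0.5021, 0.288, 0.2133]
tool_rot: [1.0, -0.0, -0.0, 0.0]
force: [-0.5, 0.2, -3.3]
finger_gap: 0.26
gripper_force: 59.2
t: 11.5
tcp_pos: [0.5022, 0.288, 0.2129]
tool_rot: [1.0, -0.001, -0.0, 0.0]
force: [-0.5, -0.2, -2.2]
finger_gap: 0.261
gripper_force: 59.2
t: 11.75
tcp_pos: [0.5022, 0.288, 0.2124]
tool_rot: [1.0, -0.0, 0.0, -0.0]
force: [-0.9, -0.4, -3.1]
finger_gap: 0.265
gripper_force: 59.2
```

```bash
python3 -m inch '[{"dx":0,"dy":0,"dz":0.05,"wx":0,"wy":0,"wz":0},{"dx":0,"dy":0,"dz":0,"wx":0,"wy":0,"wz":0}]';  python3 -m inch '[{"dx":0,"dy":0,"dz":0.05,"wx":0,"wy":0,"wz":0},{"dx":0,"dy":0,"dz":0,"wx":0,"wy":0,"wz":0}]'
python3 - <<'E'
from h import *
go(.5016,.2882,.2122)
b=snap('side','s7.png'); a=snap('scene','c7.png')
m=np.hstack([cv2.resize(a[230:350,450:580],(400,370),interpolation=2),cv2.resize(b[320:450,150:290],(400,370),interpolation=2)])
cv2.imwrite('pics/crop7.png',m)
E
```

```text
t: 12.0
tcp_pos: [0.5023, 0.2879, 0.2123]
tool_rot: [1.0, -0.0, 0.0, 0.0]
force: [-1.1, -1.5, 0.2]
finger_gap: 0.261
gripper_force: 59.6
t: 12.25
tcp_pos: [0.5023, 0.2879, 0.2121]
tool_rot: [1.0, -0.0, 0.0, 0.0]
force: [-2.0, -3.4, 5.1]
finger_gap: 0.261
gripper_force: 60.0
tool cm [-0.07 -0.03 -0.01] axes [[1.0, -0.001, 0.0], [-0.001, -1.0, -0.0], [0.0, 0.0, -1.0]] t 12.25 q [ 0.33  0.59  1.63 -0.    0.92  1.9 ]
```

View pics/crop7.png

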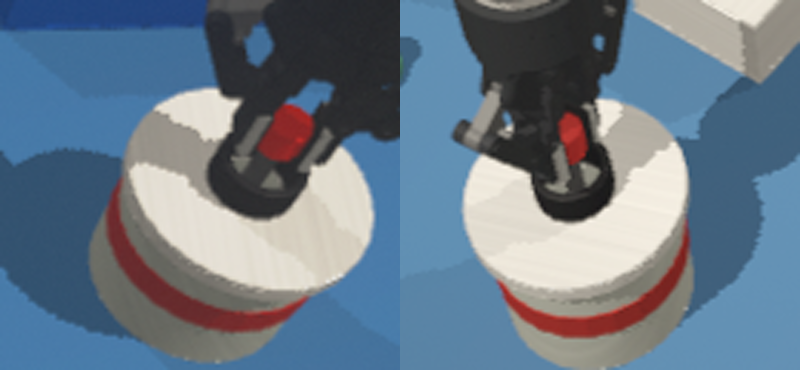

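Both views show the lid flush and level on the can. Contact built up at TCP z 0.2122, the predicted seat height. Opening, then rising a little.

```bash
python3 -m inch '[{"dx":0,"dy":0,"dz":0,"wx":0,"wy":0,"wz":0},{"dx":0,"dy":0,"dz":0,"wx":0,"wy":0,"wz":0},{"dx":0,"dy":0,"dz":0,"wx":0,"wy":0,"wz":0},{"dx":0,"dy":0,"dz":0,"wx":0,"wy":0,"wz":0},{"dx":0,"dy":0,"dz":0,"wx":0,"wy":0,"wz":0},{"dx":0,"dy":0,"dz":0,"wx":0,"wy":0,"wz":0},{"dx":0,"dy":0,"dz":0,"wx":0,"wy":0,"wz":0},{"dx":0,"dy":0,"dz":0,"wx":0,"wy":0,"wz":0}]' 1
python3 - <<'E'
from h import *
go(.5016,.2882,.184); s=sense(); print(s['tcp_pos'],s['force'],manip.tips_ahead)
c=cam('wrist');im=snap('wrist','w8.png'); 
for b in blobs(im,[170,120,60],[8,255,255],300)[2]: print(b, onz(c,*b[-1],.157).round(4))
# cover disc outline: bright low-sat disc, top at z=.107
h=cv2.cvtColor(im,cv2.COLOR_BGR2HSV); m=((h[:,:,1]<60)&(h[:,:,2]>110)).astype(np.uint8)*255
k=max(cv2.findContours(m,cv2.RETR_EXTERNAL,cv2.CHAIN_APPROX_NONE)[0],key=cv2.contourArea)[:,0]; k=k[k[:,1]<290]
Q=np.array([onz(c,*p,.107)[:2] for p in k]); from scipy.optimize import least_squares
f=least_squares(lambda q:np.hypot(*(Q-q[:2]).T)-q[2],[.5,.288,.066],loss='soft_l1',f_scale=.001); print('disc',f.x.round(4),np.median(abs(f.fun)))
E
```

```text
t: 13.35
tcp_pos: [0.5022, 0.288, 0.2114]
tool_rot: [1.0, -0.0, 0.0, -0.0]
force: [-0.6, 0.0, -0.3]
finger_gap: 1.004
gripper_force: 0.0
tool cm [-0.06 -0.02  2.74] axes [[1.0, -0.001, 0.0], [-0.001, -1.0, 0.0], [0.0, -0.0, -1.0]] t 13.35 q [0.33 0.59 1.63 0.   0.92 1.9 ]
[0.502203   0.28804187 0.21143054] [-0.56571089  0.04464267 -0.34865766] 0.0726
(1, 289, 289, 62, 78, 3888, [319.5, 328.6]) [0.5019 0.2877 0.157 ]
disc [0.5035 0.2885 0.0655] 0.00014234347124036234
```

View pics/w8.png

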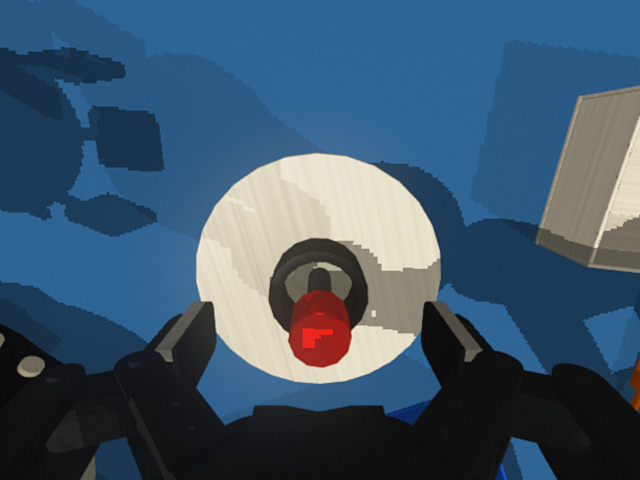

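Released and seated: the force is about 0, the knob is at (319,329) and the collar at (319,285), with the disc concentric. Lowering so the pads straddle the collar with tips about 4 mm above the disc, then closing.

```bash
python3 -m inch '[{"dx":0,"dy":0,"dz":0.5,"wx":0,"wy":0,"wz":0},{"dx":0,"dy":0,"dz":0.8,"wx":0,"wy":0,"wz":0},{"dx":0,"dy":0,"dz":0.8,"wx":0,"wy":0,"wz":0},{"dx":0,"dy":0,"dz":0.5,"wx":0,"wy":0,"wz":0},{"dx":0,"dy":0,"dz":0.2,"wx":0,"wy":0,"wz":0},{"dx":0,"dy":0,"dz":0,"wx":0,"wy":0,"wz":0},{"dx":0,"dy":0,"dz":0,"wx":0,"wy":0,"wz":0}]' && python3 -m inch '[{"dx":0,"dy":0,"dz":0,"wx":0,"wy":0,"wz":0},{"dx":0,"dy":0,"dz":0,"wx":0,"wy":0,"wz":0},{"dx":0,"dy":0,"dz":0,"wx":0,"wy":0,"wz":0},{"dx":0,"dy":0,"dz":0,"wx":0,"wy":0,"wz":0},{"dx":0,"dy":0,"dz":0,"wx":0,"wy":0,"wz":0},{"dx":0,"dy":0,"dz":0,"wx":0,"wy":0,"wz":0},{"dx":0,"dy":0,"dz":0,"wx":0,"wy":0,"wz":0}]' 0 50
```

```text
t: 14.28
tcp_pos: [0.5024, 0.2881, 0.1836]
tool_rot: [1.0, -0.0, 0.0, -0.0]
force: [-0.9, -0.1, 0.5]
finger_gap: 1.001
gripper_force: 0.0
t: 15.15
tcp_pos: [0.5023, 0.2882, 0.1841]
tool_rot: [1.0, -0.0, 0.0, -0.0]
force: [-1.6, -0.6, 5.1]
finger_gap: 0.547
gripper_force: 51.0
```

Gripped at the collar's width. Lifting straight, slowly at first.

```bash
python3 -m inch '[{"dx":0,"dy":0,"dz":-0.2,"wx":0,"wy":0,"wz":0},{"dx":0,"dy":0,"dz":-0.3,"wx":0,"wy":0,"wz":0},{"dx":0,"dy":0,"dz":-0.3,"wx":0,"wy":0,"wz":0},{"dx":0,"dy":0,"dz":-0.3,"wx":0,"wy":0,"wz":0},{"dx":0,"dy":0,"dz":0,"wx":0,"wy":0,"wz":0}]'
python3 - <<'E'
from h import *
b=snap('side','s9.png'); a=snap('scene','c9.png')
m=np.hstack([cv2.resize(a[230:350,450:580],(400,370),interpolation=2),cv2.resize(b[320:450,150:290],(400,370),interpolation=2)])
cv2.imwrite('pics/crop9.png',m)
E
```

```text
t: 15.78
tcp_pos: [0.5024, 0.2881, 0.1947]
tool_rot: [1.0, -0.0, 0.0, -0.0]
force: [0.1, 0.3, -1.3]
finger_gap: 0.546
gripper_force: 51.3
```

View pics/crop9.png

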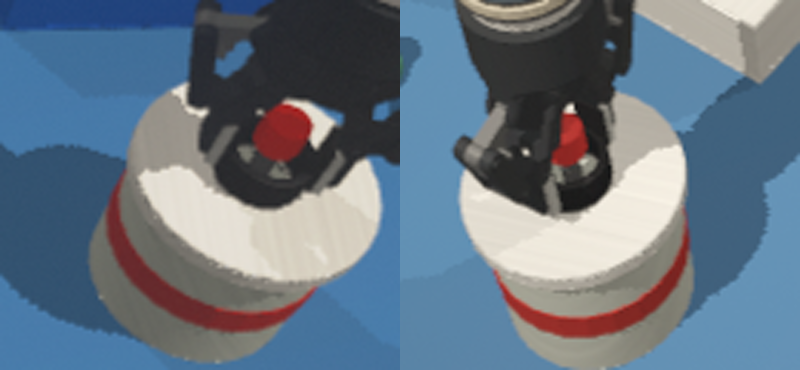

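The cover has risen about 10 mm around the knob, which stayed put, and the load is about 1.3 N, so only the cover is held. Lifting another 10 cm and holding.

```bash
python3 -m inch '[{"dx":0,"dy":0,"dz":-0.5,"wx":0,"wy":0,"wz":0},{"dx":0,"dy":0,"dz":-1,"wx":0,"wy":0,"wz":0},{"dx":0,"dy":0,"dz":-1.5,"wx":0,"wy":0,"wz":0},{"dx":0,"dy":0,"dz":-1.5,"wx":0,"wy":0,"wz":0},{"dx":0,"dy":0,"dz":-1.5,"wx":0,"wy":0,"wz":0},{"dx":0,"dy":0,"dz":-1.5,"wx":0,"wy":0,"wz":0},{"dx":0,"dy":0,"dz":-1.5,"wx":0,"wy":0,"wz":0},{"dx":0,"dy":0,"dz":-1,"wx":0,"wy":0,"wz":0},{"dx":0,"dy":0,"dz":0,"wx":0,"wy":0,"wz":0},{"dx":0,"dy":0,"dz":0,"wx":0,"wy":0,"wz":0}]'
python3 - <<'E'
from h import *
go(.5375,-.0065,.295)
a=snap('scene','c10.png'); b=snap('side','s10.png'); cs,cd=cam('scene'),cam('side')
for n,im,c in(('scene',a,cs),('side',b,cd)): print(n,proj(c,[.502,.288,.157]).round(1),[x for x in blobs(im,[170,120,60],[8,255,255])[2]])
E
```

```text
t: 17.12
tcp_pos: [0.5019, 0.2879, 0.2939]
tool_rot: [1.0, -0.0, -0.001, 0.0]
force: [0.9, 0.4, -0.8]
finger_gap: 0.546
gripper_force: 51.4
tool cm [ 3.59 29.44 -0.1 ] axes [[1.0, -0.001, -0.001], [-0.001, -1.0, -0.0], [-0.001, 0.0, -1.0]] t 17.125 q [0.33 0.48 1.56 0.   1.1  1.9 ]
scene [541.8 272.1] [(1, 1, 102, 25, 19, 347, [13.3, 110.8]), (2, 0, 117, 9, 18, 108, [2.8, 126.2]), (3, 301, 153, 11, 14, 125, [305.7, 159.1]), (13, 127, 197, 14, 15, 151, [134.1, 204.0]), (29, 485, 290, 67, 47, 484, [509.4, 323.0])]
side [206.4 368.8] [(1, 371, 150, 9, 12, 92, [374.9, 154.9]), (2, 423, 250, 12, 15, 139, [428.4, 257.0]), (4, 185, 400, 66, 39, 473, [221.5, 427.6]), (7, 3, 438, 36, 42, 769, [19.8, 457.5])]
```

Moving level over the pan.

```bash
python3 -m inch '[{"dx":0,"dy":1,"dz":0,"wx":0,"wy":0,"wz":0},{"dx":0.4,"dy":2,"dz":0,"wx":0,"wy":0,"wz":0},{"dx":0.4,"dy":3,"dz":0,"wx":0,"wy":0,"wz":0},{"dx":0.4,"dy":4,"dz":0,"wx":0,"wy":0,"wz":0},{"dx":0.4,"dy":4,"dz":0,"wx":0,"wy":0,"wz":0},{"dx":0.5,"dy":4,"dz":0,"wx":0,"wy":0,"wz":0},{"dx":0.5,"dy":4,"dz":0,"wx":0,"wy":0,"wz":0},{"dx":0.5,"dy":3.5,"dz":0,"wx":0,"wy":0,"wz":0},{"dx":0.5,"dy":2.5,"dz":0,"wx":0,"wy":0,"wz":0},{"dx":0,"dy":1.4,"dz":0,"wx":0,"wy":0,"wz":0}]'; python3 -m inch '[{"dx":0,"dy":0,"dz":0,"wx":0,"wy":0,"wz":0},{"dx":0,"dy":0,"dz":0,"wx":0,"wy":0,"wz":0},{"dx":0,"dy":0,"dz":0,"wx":0,"wy":0,"wz":0},{"dx":0,"dy":0,"dz":0,"wx":0,"wy":0,"wz":0}]'
python3 - <<'E'
from h import *
a=snap('scene','c11.png'); b=snap('side','s11.png'); cs,cd=cam('scene'),cam('side'); r=[]
for n,im,c in(('scene',a,cs),('side',b,cd)):
    w=proj(c,[.502,.288,.157]); x=min(blobs(im,[170,120,60],[8,255,255])[2],key=lambda q:np.hypot(*(np.array(q[-1])-w))); print(n,w.round(1),x); r.append(ray(c,*x[-1]))
print('knob',cross(*r)); go(.5375,-.0065,.294)
m=cv2.resize(np.hstack([a,b]),(800,300),interpolation=cv2.INTER_AREA); cv2.imwrite('pics/both11.png',m)
E
```

```text
t: 18.48
tcp_pos: [0.5379, -0.0085, 0.2944]
tool_rot: [1.0, -0.002, 0.0, 0.0]
force: [-0.4, -0.1, -1.3]
finger_gap: 0.542
gripper_force: 51.5
t: 18.98
tcp_pos: [0.5378, -0.0052, 0.2944]
tool_rot: [1.0, 0.0, -0.0, -0.0]
force: [0.4, 0.3, -1.5]
finger_gap: 0.546
gripper_force: 51.5
scene [541.8 272.1] (13, 533, 264, 19, 18, 252, [541.5, 272.4])
side [206.4 368.8] (8, 200, 360, 15, 19, 225, [206.9, 368.5])
knob (array([0.50207971, 0.28740562, 0.15656949]), np.float64(0.0009273139961232282))
tool cm [-0.04  0.1   0.04] axes [[1.0, 0.0, -0.0], [0.0, -1.0, 0.0], [-0.0, -0.0, -1.0]] t 19.075 q [-0.22  0.42  1.66  0.    1.06  1.35]
```

View pics/both11.png

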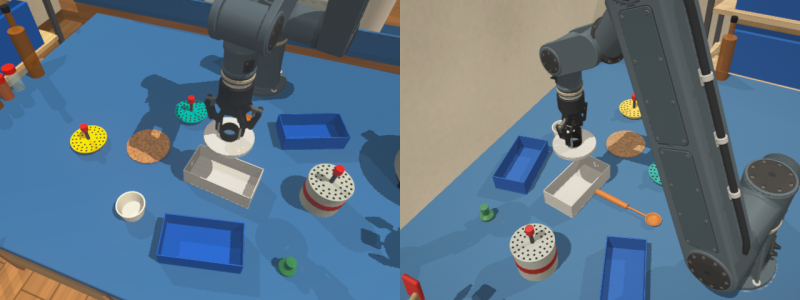

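The strainer is seated in the can, with its knob triangulated at (0.502, 0.287, 0.157) as expected. The cover is held level above the pan's middle, and the pan, spoon, ramekin and stopper have not moved. Handing in.

```bash
python3 -c "
from station import workorder
print(workorder.sign_off())"
```

```text
the job is handed in; nothing more can be done
None
```

I handed the job in at about 19 s of the 48 s allowed, and no verdict came back: the strainer is seated in the can and released, and the gripper holds the cover level above the middle of the loaf pan.

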